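Hang a lidded pail on the sprung scale

TASK

Weigh the small lidded pail: pick it up by its wooden grip, pass its wire bail over the tip of the sprung hook and ease it down slowly, keeping hold until the hook has sunk as far as the pail's weight takes it, then let go so gently that the hook neither drops nor springs back. Leave the pail hanging free and still in the dip of the hook. Do not haul on or knock the scale, and leave the cup, the timer and the jar where they stand.

Things in the scene. Friction and masses are not known exactly. Their poses are not given: they have to be found in the camera images.
- scale: Fixed column scale, yaw within 0.3. Origin: underside centre of its 90 x 130 mm base; z up. Grey tube 35 mm wide, 125 mm high; a steel post slides in it; graduated plate 50 mm wide 23 mm behind the post, up to 275 mm. From the post's top an 8 mm rod runs to the scale's -x (the robot), slopes down to a dip 110 mm out and turns up to an open tip 135 mm out. Nothing stands above the hook.
- saddle (a point): Top of the rod in the middle of the hook's dip, where the bail wire is to rest; moves down with the hook; 254 mm above the table when unloaded. Axes parallel to the scale's. The dip is flat for 20 mm along x; the rod's top rises from it by 12 mm behind (+x) and by 14 mm at the tip in front (-x, 25 mm away).
- hook (a joint): How far the hook has sunk from its unloaded height, m (grows downwards, stop at 0.11). A spring of 80 N/m, lightly damped (2 N s/m): it sinks 12.5 mm for each newton hung on it, and bobs one to three seconds if let go out of balance. It must never move faster than 80 mm/s up or down. It does not give sideways.
- pail_grip (a point): Centre of the pail's wooden grip, 34 mm along the pail's x, 16 mm thick along its y (pinch it so), 32 mm high, 171 mm above the pail's underside. Axes are the pail's, z up. Below it 17 mm of bare wire neck, then the bail. The metal pail stands upright, 76 mm across its lid; its weight is unknown (0.18 to 0.72 kg).
- pail_eye (a point): Centre of the level top wire of the pail's stiff bail, 36 mm below pail_grip, 135 mm above the underside. The wire is 6 mm thick, along the pail's y, level for 18 mm. The hook passes under it along the pail's x, through an opening 54 mm wide and 55 mm high (lid top to wire). Seated in the dip, this point is 3 mm above saddle.
- cup: Bystander: small biscuit-fired cup, 67 mm across, 61 mm high; origin under its centre. It may stand left or right of the scale, the pail on the other side.
- drying_timer: Bystander: round wind-up timer, 63 mm across, 43 mm high; origin under its centre.
- glaze_jar: Bystander: round jar with a dark screw lid, 51 mm across, 60 mm high; origin under its centre.
Things that resemble listed ones, but are neither listed nor needed, are in the scene too. There is more than one size of the part that bears pail_grip; the job needs the smallest.

How it is judged:
By the outcome, as a careful person would: the job done as asked, in the order asked, and still so for the second after the job is handed in, with the robot touching nothing.
It also fails if it takes over 54 s, if anything falls off the work surface, if the arm or the gripper's body presses on something with over 40 N, if the wrist force passes 120 N, or if a joint passes its speed limit or range.

ROBOT

A 6-joint arm with a two-finger parallel gripper is mounted at the origin on a cart in front of the work surface, level with it; the furniture and walls round the work are solid. World frame = base frame: x ahead of the robot, y to its left, z up, the work surface at z = 0. Lengths are in m, angles in rad, forces in N, time in s.
With the tool pointing down it reaches from about 0.4 to 0.825 m from the base axis. Payload 7 kg.
Tool frame: the origin (TCP) lies between the finger pads; the fingertips stand 17 mm ahead of it and the grasp point (between the pads) lies 2 mm behind it; x points along the fingers, z is the direction in which the jaws open and shut, and the axes are right-handed (so a half turn about x gives the same grasp; the last joint's range is limited). The gripper opens to 88 mm and grips with 3 to 60 N. Pads are 19 mm wide; open, the fingers measure 130 mm over their backs; the gripper's body (78 mm by 193 mm) begins 47 mm behind the grasp point.
Start: joints at [0.288, 0.359, 0.012, 0, -1.224, -0.288], TCP at [0.675, -0, 0.244] pointing down, gripper open.
Joint ranges: [-3.07, 3.07], [-1.43, 2.12], [-1.02, 1.25], [-3.03, 1.67], [-3.05, -0], [-3.03, 3.03]. Speed limits (rad/s): [2.39, 2.39, 3.01, 3.14, 3.14, 3.14].

INTERFACE

Orientations are given as [roll, pitch, yaw] about the fixed x, y, z axes, in that order (R = Rz(yaw) Ry(pitch) Rx(roll)).
In Python, from station import * gives the robot as it stands.
- The arm moves only by the tool step_arm, never from a script. Its argument "deltas" is a list of rows, each a list of 5 numbers: the shift along the tool's x, y, z in cm, then the turn about the tool's x in degrees, then the closure, from 0 (fully open) to 1 (shut). In form: [[dx, dy, dz, roll, fingers], ...]. A call has exactly 10 rows; each row is the pose to reach, as a shift and turn from the pose commanded when the call began, along the tool's axes at that moment; what a row does not reach only later rows make up. A row lasts 1/12 s, in which the tool goes at most 41.7 mm and 7.16 degrees, less where a joint would pass 70% of its speed; a pose out of reach is approached as far as the arm can. A call with a gripper value outside its range is refused whole. The fingers move at their own pace and stop on an object; "squeeze" is the grip in N (left out, the last holds). Time passes only in rows, so rows that repeat a pose let the fingers close, or fill a call up. It gives the time, the measured TCP pose, the force and the opening at its end, in the units of the state.
- get_state(): the state, without advancing time (a new reading comes with each control period).
- grab_frame(name): name is "scene" or "side" or "wrist"; returns a dict with "pixels" (384x512x3 uint8, red, green, blue), "range_z" (384x512 float32, m along the optical axis (not along the pixel's ray), 0 where there is no reading), "fx", "fy", "cx", "cy" (pixels), "view" (4x4, takes a point from world to camera coordinates); the wrist camera has in their place "hand_eye" (4x4, takes a point from camera to tool coordinates, whose origin is the TCP and whose axes are the tool frame's). Camera axes: x right, y down, z forward; pixel columns grow to the right and rows downward; lengths in m; the calibration is good to about 2 mm. A picture is of the moment at which its call begins: read the wrist's pose just before it.
- job_done(): hands the job in, once; it reports no verdict.
Trained networks look in the newest picture that a camera, given by its name, has taken for a name from the list of things; names that differ only in an ending like _2 or _b are one class to them, and where a whole thing is asked for, a point or a joint stands for the part that bears it (a point fixed in the world has none). Each returns a list of dicts, best first, with "conf" (0 to 1); they miss things now and then, are a little off and sometimes report something else, mostly with a low value. They report only what shows in the picture. A call takes as long as a camera call. They do not tell look-alikes from the thing itself.
- boxes_of(thing, camera): "extent" ([left, top, right, bottom] in pixels, round what is visible of it).
- masks_of(thing, camera): "mask" (384x512 bool, what is visible of it) and "extent" ([left, top, right, bottom] in pixels, round what is visible of it).
The state is a dict: "t": time; "q": joint angles; "qd": joint speeds; "joint_efforts": joint torques, N m; "eef_pos": TCP position; "ee_rot": TCP orientation; "force": force on the tool from outside, world axes, zero at the start; "moment": the same for the moment, N m; "width": finger opening in m.
Only numpy, scipy, OpenCV 4.12 (cv2) and the standard library are available. Lean on these libraries where they do the work, as an engineer would, in place of code of your own. Each camera call takes 0.05 s, during which the arm holds its last target.

## Working session

There is one attempt and no reset: what is moved stays moved. The work goes in short steps, Python scripts to look and compute and a tool call to move; the robot and the scene stay as the last step left them, time stands still between calls to the robot, and variables do not carry over. Pictures are saved under pics/ and viewed, and the job is handed in when it is done.

Besides the shell and the picture viewer there is one more tool, called after "Request:" as name(argument=value, ...) on one line, values as JSON. step_arm: Moves the arm, as the interface text tells. Its arguments: {"type":"object","properties":{"deltas":{"type":"array"},"squeeze":{"type":"number"}},"required":["deltas"]}

```bash
ls; mkdir -p pics; python3 - <<'E'
from station import *
import cv2,numpy as np
s=get_state();print({k:np.round(v,3) for k,v in s.items()})
for c in ["scene","side","wrist"]:
    f=grab_frame(c); cv2.imwrite(f"pics/{c}0.png",f["pixels"][:,:,::-1])
    np.savez(f"{c}0.npz",**f)
    for th in ["scale","pail_grip","cup","drying_timer","glaze_jar"]:
        print(c,th,[(round(b["conf"],2),np.round(b["extent"]).tolist()) for b in boxes_of(th,c)])
E
```

```text
pics
{'t': np.float64(0.0), 'q': array([ 2.880e-01,  3.590e-01,  1.100e-02, -1.000e-03, -1.224e+00,
       -2.880e-01]), 'qd': array([ 0.001, -0.   ,  0.002,  0.   , -0.   , -0.001]), 'joint_efforts': array([ -0.744, -58.264,  28.843,   7.293,  -0.293,   0.061]), 'eef_pos': array([0.675, 0.   , 0.243]), 'ee_rot': array([-0.29 ,  1.57 ,  2.851]), 'force': array([ 0.377, -0.803, -0.302]), 'moment': array([-0.027, -0.019, -0.004]), 'width': np.float64(0.088)}
scene scale []
scene pail_grip [(0.77, [342.0, 169.0, 373.0, 238.0]), (0.73, [305.0, 178.0, 328.0, 223.0]), (0.63, [328.0, 149.0, 356.0, 212.0])]
scene cup [(0.55, [149.0, 230.0, 168.0, 253.0])]
scene drying_timer [(0.47, [165.0, 212.0, 180.0, 228.0])]
scene glaze_jar []
side scale [(0.93, [211.0, 148.0, 264.0, 242.0]), (0.37, [228.0, 161.0, 265.0, 192.0])]
side pail_grip [(0.85, [294.0, 126.0, 322.0, 200.0]), (0.67, [328.0, 132.0, 360.0, 208.0]), (0.56, [292.0, 159.0, 316.0, 215.0])]
side cup [(0.59, [192.0, 262.0, 224.0, 294.0]), (0.23, [229.0, 151.0, 262.0, 196.0])]
side drying_timer [(0.68, [164.0, 251.0, 190.0, 279.0]), (0.47, [228.0, 152.0, 251.0, 190.0])]
side glaze_jar [(0.62, [238.0, 190.0, 252.0, 211.0])]
wrist scale [(0.94, [258.0, 104.0, 388.0, 257.0])]
wrist pail_grip []
wrist cup [(0.65, [351.0, 372.0, 371.0, 380.0])]
wrist drying_timer [(0.86, [255.0, 288.0, 289.0, 308.0])]
wrist glaze_jar [(0.84, [255.0, 2.0, 299.0, 18.0])]
```

View pics/scene0.png

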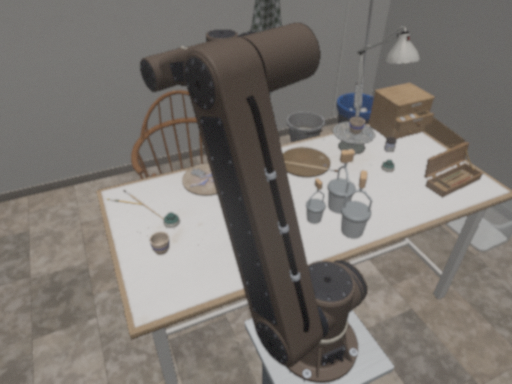

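View pics/side0.png

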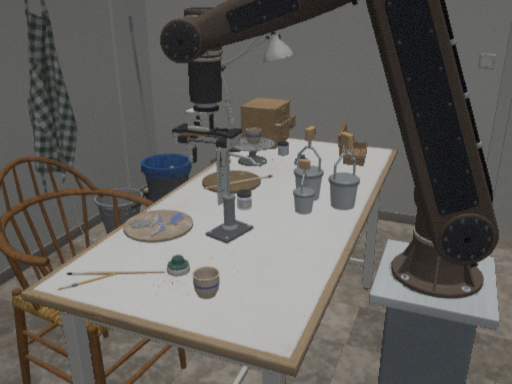

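View pics/wrist0.png

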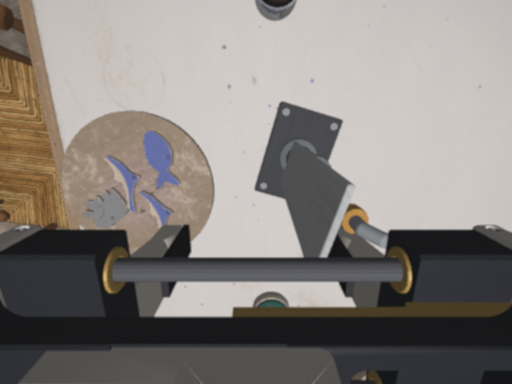

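The scene view shows three pails on the robot's right; the smallest is at about (316,200) in scene and (304,187) in side. The scale is at (232,200) in side. The wrist view shows its base at (300,150), with the plate and hook beside it.

```bash
cat > h.py <<'E'
import numpy as np,cv2
from scipy.spatial.transform import Rotation as R
def tool(s):
    T=np.eye(4);T[:3,:3]=R.from_euler('xyz',s["ee_rot"]).as_matrix();T[:3,3]=s["eef_pos"];return T
def cloud(f,s=None):
    z=f["range_z"].astype(float);h,w=z.shape;u,v=np.meshgrid(np.arange(w),np.arange(h))
    P=np.stack([(u-f["cx"])/f["fx"]*z,(v-f["cy"])/f["fy"]*z,z,np.ones_like(z)],-1)
    T=tool(s)@f["hand_eye"] if "hand_eye" in f else np.linalg.inv(f["view"])
    W=(P@T.T)[...,:3]; W[z<=0]=np.nan; return W
def desc(P):
    P=P[~np.isnan(P[:,0])]
    return len(P),np.round(np.percentile(P,[2,50,98],axis=0),3).tolist()
E
python3 - <<'E'
from station import *
from h import *
s=get_state();print(np.round(tool(s),3))
for c in ["side","scene","wrist"]:
    f=grab_frame(c);W=cloud(f,s)
    print(c,f["fx"],"cam pos",None if c=="wrist" else np.linalg.inv(f["view"])[:3,3].round(2))
    for th in ["scale","pail_grip","cup","drying_timer","glaze_jar"]:
        for m in masks_of(th,c):
            print(th,round(m["conf"],2),np.round(m["extent"]).tolist(),desc(W[m["mask"]]))
E
```

```text
[[-0.    -0.    -1.     0.675]
 [ 0.    -1.     0.     0.   ]
 [-1.    -0.     0.     0.243]
 [ 0.     0.     0.     1.   ]]
side 497.9188838844743 cam pos [0.01 1.26 0.71]
scale 0.98 [210.0, 147.0, 265.0, 243.0] (1575, [[0.532, -0.118, 0.002], [0.622, -0.007, 0.076], [0.691, 0.048, 0.267]])
pail_grip 0.97 [294.0, 124.0, 325.0, 198.0] (901, [[0.425, -1.898, -0.14], [0.462, -0.362, 0.109], [0.87, -0.248, 0.266]])
pail_grip 0.66 [326.0, 132.0, 361.0, 208.0] (1283, [[0.292, -0.51, 0.003], [0.333, -0.327, 0.095], [0.405, -0.302, 0.264]])
cup 0.62 [192.0, 263.0, 222.0, 296.0] (737, [[0.499, 0.282, 0.006], [0.527, 0.327, 0.043], [0.561, 0.346, 0.063]])
drying_timer 0.84 [165.0, 249.0, 190.0, 278.0] (394, [[0.624, 0.184, 0.002], [0.645, 0.256, 0.025], [0.697, 0.275, 0.045]])
drying_timer 0.54 [230.0, 152.0, 264.0, 193.0] (237, [[0.493, -0.762, 0.001], [0.615, -0.013, 0.244], [0.943, 0.022, 0.269]])
glaze_jar 0.65 [239.0, 188.0, 251.0, 210.0] (286, [[0.629, -0.226, 0.004], [0.647, -0.195, 0.039], [0.674, -0.185, 0.064]])
scene 407.8477438006675 cam pos [-0.5   0.42  1.07]
scale 0.43 [162.0, 
[... 403 characters left out ...]
.42, 0.016], [0.459, -0.366, 0.11], [0.51, -0.333, 0.267]])
cup 0.85 [150.0, 230.0, 167.0, 254.0] (376, [[0.496, 0.282, 0.011], [0.536, 0.311, 0.042], [0.561, 0.34, 0.065]])
drying_timer 0.55 [164.0, 210.0, 182.0, 228.0] (182, [[0.62, 0.217, 0.007], [0.637, 0.242, 0.026], [0.664, 0.266, 0.046]])
wrist 265.97204706076644 cam pos None
scale 0.74 [256.0, 101.0, 387.0, 254.0] (10248, [[0.572, -0.079, 0.009], [0.64, -0.029, 0.192], [0.665, 0.029, 0.274]])
drying_timer 0.57 [255.0, 288.0, 289.0, 307.0] (468, [[0.626, 0.213, -0.001], [0.653, 0.219, 0.014], [0.681, 0.233, 0.025]])
glaze_jar 0.66 [254.0, 2.0, 294.0, 16.0] (625, [[0.633, -0.201, 0.005], [0.655, -0.189, 0.033], [0.676, -0.187, 0.058]])
```

```bash
python3 - <<'E'
from station import *
from h import *
s=get_state()
f=grab_frame("wrist");W=cloud(f,s)
# fine: base corners pixels from image; base region dark z<0.03
px=f["pixels"].astype(int).sum(-1)
m=(W[...,2]<0.03)&(W[...,2]>-0.01)&(px<260)&(W[...,0]>0.55)&(W[...,0]<0.75)&(abs(W[...,1]+0.03)<0.12)
print(m.sum(),desc(W[m]))
r=cv2.minAreaRect((W[m][:,:2]*1000).astype(np.float32));print("base",r)
for lo,hi in [(0.05,0.1),(0.1,.13),(.13,.2),(.2,.24),(.24,.26),(.26,.28)]:
    for name in ["wrist","side"]:
        g=grab_frame(name) if name=="side" else f
        X=cloud(g,s); mm=(X[...,2]>lo)&(X[...,2]<hi)&(X[...,0]>.45)&(X[...,0]<.72)&(X[...,1]>-.12)&(X[...,1]<.05)
        print(lo,hi,name,desc(X[mm]))
im=cv2.resize(f["pixels"][:300,200:460,::-1],None,fx=2.6,fy=2,interpolation=cv2.INTER_CUBIC);cv2.imwrite("pics/w1.png",im)
g=grab_frame("side");im=cv2.resize(g["pixels"][110:260,180:340,::-1],None,fx=4,fy=4,interpolation=cv2.INTER_CUBIC);cv2.imwrite("pics/s1.png",im)
E
```

```text
3102 (3102, [[0.571, -0.082, 0.009], [0.631, -0.045, 0.011], [0.67, 0.033, 0.013]])
base ((620.27490234375, -17.950241088867188), (126.07746124267578, 86.50513458251953), 73.77799224853516)
0.05 0.1 wrist (34, [[0.612, -0.048, 0.06], [0.641, -0.033, 0.097], [0.649, -0.004, 0.1]])
0.05 0.1 side (162, [[0.602, -0.022, 0.052], [0.614, -0.005, 0.075], [0.644, 0.001, 0.099]])
0.1 0.13 wrist (300, [[0.605, -0.048, 0.1], [0.641, -0.03, 0.119], [0.649, -0.003, 0.129]])
0.1 0.13 side (181, [[0.603, -0.036, 0.101], [0.622, -0.009, 0.12], [0.649, 0.002, 0.129]])
0.13 0.2 wrist (1039, [[0.636, -0.048, 0.132], [0.643, -0.027, 0.173], [0.65, -0.003, 0.199]])
0.13 0.2 side (272, [[0.617, -0.041, 0.131], [0.641, -0.017, 0.165], [0.65, 0.001, 0.198]])
0.2 0.24 wrist (1558, [[0.622, -0.048, 0.201], [0.643, -0.023, 0.227], [0.72, 0.007, 0.239]])
0.2 0.24 side (138, [[0.616, -0.038, 0.201], [0.639, -0.013, 0.219], [0.719, 0.012, 0.239]])
0.24 0.26 wrist (2625, [[0.615, -0.047, 0.241], [0.632, -0.017, 0.25], [0.719, 0.001, 0.26]])
0.24 0.26 side (133, [[0.498, -0.02, 0.24], [0.619, 0.008, 0.252], [0.719, 0.021, 0.259]])
0.26 0.28 wrist (2590, [[0.612, -0.047, 0.26], [0.638, -0.019, 0.269], [0.719, 0.01, 0.278]])
0.26 0.28 side (164, [[0.491, -0.015, 0.26], [0.612, 0.002, 0.267], [0.719, 0.02, 0.278]])
```

View pics/s1.png

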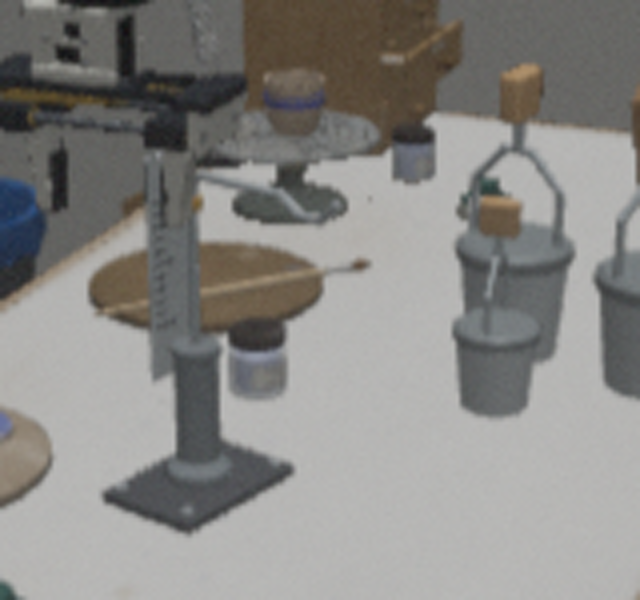

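View pics/w1.png

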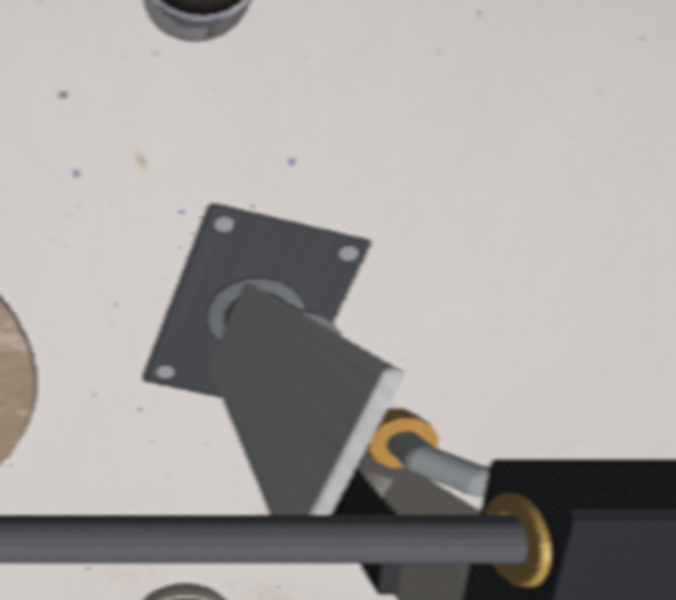

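Request:
step_arm(deltas=[[-0.5, -0.5, 0, 0, 0], [-3, -0.6, 0, 0, 0], [-7, -0.6, 0, 0, 0], [-10, -0.5, 2, 0, 0], [-12, 0, 5, 0, 0], [-12, 1.5, 8, 0, 0], [-12, 3, 11, 0, 0], [-12, 4, 13, 0, 0], [-12, 4, 13, 0, 0], [-12, 4, 13, 0, 0]])

```text
t: 3.03
eef_pos: [0.5444, -0.0413, 0.3656]
ee_rot: [2.917, 1.567, -0.225]
force: [0.0, -0.9, -0.0]
width: 0.0875
```

```bash
python3 - <<'E'
from station import *
from h import *
s=get_state();print(s["t"],s["eef_pos"],s["force"])
for c in ["wrist","side","scene"]:
    f=grab_frame(c); cv2.imwrite(f"pics/{c}2.png",f["pixels"][:,:,::-1]);np.savez(c+"2.npz",**f)
    if c=="wrist": print(f["hand_eye"].round(3))
    W=cloud(f,s)
    for th in ["scale","hook","pail_grip"]:
        for m in masks_of(th,c):
            print(c,th,round(m["conf"],2),np.round(m["extent"]).tolist(),desc(W[m["mask"]]))
E
```

```text
3.0333 [ 0.54440801 -0.04129613  0.36555551] [ 0.01173331 -0.86307128 -0.01032913]
[[-0.    -0.291  0.957 -0.14 ]
 [-0.    -0.957 -0.291  0.077]
 [ 1.    -0.001  0.    -0.001]
 [ 0.     0.     0.     1.   ]]
wrist scale 0.86 [154.0, 129.0, 318.0, 257.0] (5911, [[0.498, -0.08, -0.0], [0.615, -0.022, 0.124], [0.653, 0.047, 0.274]])
wrist scale 0.55 [257.0, 302.0, 278.0, 306.0] (79, [[0.514, 0.282, 0.0], [0.529, 0.286, 0.016], [0.547, 0.294, 0.027]])
wrist hook 0.79 [172.0, 180.0, 315.0, 258.0] (1496, [[0.491, -0.024, 0.0], [0.579, -0.007, 0.261], [0.632, 0.055, 0.266]])
wrist pail_grip 0.97 [298.0, 3.0, 356.0, 39.0] (1924, [[0.417, -0.267, 0.016], [0.454, -0.245, 0.076], [0.486, -0.223, 0.128]])
side scale 0.77 [211.0, 143.0, 267.0, 244.0] (1873, [[0.531, -0.736, 0.001], [0.626, -0.011, 0.087], [0.944, 0.046, 0.269]])
side hook 0.48 [226.0, 154.0, 260.0, 193.0] (204, [[0.527, -0.698, 0.005], [0.618, -0.014, 0.23], [0.888, 0.012, 0.268]])
side pail_grip 0.97 [294.0, 126.0, 325.0, 199.0] (860, [[0.426, -0.971, 0.002], [0.464, -0.365, 0.109], [0.661, -0.332, 0.266]])
side pail_grip 0.96 [292.0, 159.0, 316.0, 216.0] (614, [[0.419, -0.292, 0.004], [0.449, -0.239, 0.066], [0.482, -0.223, 0.188]])
side pail_grip 0.56 [327.0, 132.0, 359.0, 208.0] (1106, [[0.292, -0.376, 0.011], [0.333, -0.323, 0.093], [0.38, -0.302, 0.265]])
scene scale 0.84 [222.0, 147.0, 244.0, 218.0] (990, [[0.508, -0.047, 0.004], [0.617, -0.012, 0.115], [0.671, 0.046, 0.276]])
scene pail_grip 0.87 [328.0, 148.0, 355.0, 214.0] (893, [[0.356, -0.499, 0.005], [0.459, -0.369, 0.111], [0.625, -0.322, 0.269]])
scene pail_grip 0.73 [340.0, 170.0, 373.0, 234.0] (1193, [[0.285, -0.407, 0.003], [0.319, -0.342, 0.109], [0.379, -0.306, 0.267]])
```

View pics/wrist2.png

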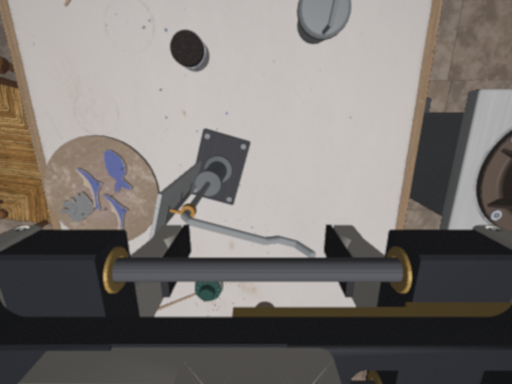

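View pics/side2.png

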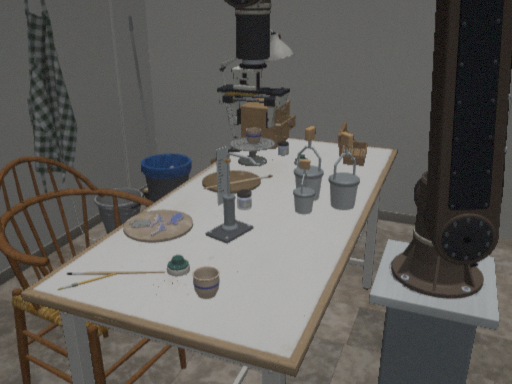

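```bash
python3 - <<'E'
from h import *
s=dict(eef_pos=[0.54440801,-0.04129613,0.36555551],ee_rot=[2.917,1.567,-0.225])
# note rot rounding
f=dict(np.load("wrist2.npz"));W=cloud(f,s)
m=(W[...,2]>.235)&(W[...,2]<.29)&(W[...,0]<.625)&(W[...,0]>.45)&(W[...,1]<.07)&(W[...,1]>-.06)
m[:, :160]=False;m[270:]=False;m[:170]=False
P=W[m];print(len(P))
d=P[:,:2];c=d.mean(0);u,sv,vt=np.linalg.svd(d-c);v=vt[0]*np.sign(-vt[0][0]);print("dir",v,"yaw",np.arctan2(-v[1],-v[0]),"c",c)
t=(d-c)@v
for a in np.arange(np.floor(t.min()*200)/200,t.max(),.005):
    k=(t>=a)&(t<a+.005)
    if k.sum(): print(round(a,3),k.sum(),np.median(P[k],0).round(4),P[k,2].max().round(4))
print("tip",t.max(),(c+v*t.max()))
b=(W[...,2]<0.03)&(W[...,2]>0.004)&(f["pixels"].astype(int).sum(-1)<260)&(abs(W[...,0]-.62)<.08)&(abs(W[...,1]+.02)<.08)
print(cv2.minAreaRect((W[b][:,:2]*1000).astype(np.float32)))
# scene/side: pail
for c_,e in [("side",[292,159,316,216]),("scene",[305,178,329,224])]:
    f=dict(np.load(c_+"2.npz"));X=cloud(f)[e[1]:e[3],e[0]:e[2]].reshape(-1,3)
    for lo,hi in [(.01,.06),(.06,.085),(.1,.14),(.155,.178),(.178,.2)]:
        k=(X[:,2]>lo)&(X[:,2]<hi)&(X[:,1]>-.31)&(X[:,0]<.5)
        print(c_,lo,desc(X[k]) if k.sum() else 0)
E
```

```text
1252
dir [-0.95844585  0.28527452] yaw -0.28929283488526547 c [ 0.56174578 -0.00294654]
-0.07 6 [ 0.6243 -0.0216  0.2424] 0.2433
-0.065 55 [ 0.6209 -0.0217  0.2438] 0.258
-0.06 96 [ 0.6163 -0.0207  0.2487] 0.263
-0.055 79 [ 0.6124 -0.0179  0.2442] 0.2653
-0.05 43 [ 0.6076 -0.0157  0.2641] 0.2662
-0.045 42 [ 0.6029 -0.0146  0.2643] 0.2658
-0.04 42 [ 0.598  -0.0134  0.2641] 0.266
-0.035 40 [ 0.5929 -0.012   0.2644] 0.2667
-0.03 42 [ 0.5883 -0.0103  0.2642] 0.2658
-0.025 42 [ 0.5833 -0.0091  0.2641] 0.2667
-0.02 40 [ 0.5785 -0.0076  0.2643] 0.2661
-0.015 39 [ 0.5738 -0.0062  0.2643] 0.2655
-0.01 40 [ 0.5694 -0.0051  0.2644] 0.2661
-0.005 41 [ 0.5645 -0.0038  0.2641] 0.2662
0.0 40 [ 0.5596 -0.0021  0.2642] 0.2663
0.005 39 [ 5.546e-01 -5.000e-04  2.645e-01] 0.2661
0.01 39 [5.497e-01 3.000e-04 2.645e-01] 0.2669
0.015 41 [0.5447 0.0016 0.2644] 0.2664
0.02 39 [0.5406 0.0034 0.2644] 0.2658
0.025 40 [0.5356 0.0042 0.2634] 0.2658
0.03 34 [0.5304 0.0058 0.259 ] 0.2627
0.035 34 [0.5259 0.007  0.2556] 0.2583
0.04 33 [0.5205 0.0087 0.2522] 0.2542
0.045 35 [0.5162 0.01   0.2522] 0.2541
0.05 35 [0.51
[... 176 characters left out ...]
82
0.075 21 [0.4882 0.0181 0.2661] 0.2674
tip 0.0787834986529914 [0.48623606 0.01952839]
((619.2808837890625, -18.490806579589844), (125.7424087524414, 85.03914642333984), 74.05278015136719)
side 0.01 (241, [[0.421, -0.259, 0.011], [0.444, -0.234, 0.036], [0.481, -0.223, 0.059]])
side 0.06 (220, [[0.418, -0.29, 0.061], [0.448, -0.242, 0.077], [0.484, -0.221, 0.083]])
side 0.1 (39, [[0.449, -0.291, 0.1], [0.451, -0.242, 0.118], [0.456, -0.222, 0.138]])
side 0.155 (57, [[0.436, -0.261, 0.158], [0.452, -0.254, 0.168], [0.467, -0.248, 0.177]])
side 0.178 (42, [[0.436, -0.263, 0.179], [0.451, -0.254, 0.186], [0.468, -0.246, 0.19]])
scene 0.01 0
scene 0.06 0
scene 0.1 0
scene 0.155 0
scene 0.178 0
```

Request:
step_arm(deltas=[[0, 1, 0, 7, 0.4], [0, 4, 1, 14, 0.4], [0, 8, 3, 21, 0.4], [0, 12, 5, 28, 0.4], [0, 16, 7, 35, 0.4], [0, 19, 8.5, 42, 0.4], [0, 21, 9.2, 49, 0.4], [1, 21.5, 9.2, 56, 0.4], [2, 21.5, 9.2, 63, 0.4], [2, 21.5, 9.2, 70, 0.4]])

```text
t: 4.47
eef_pos: [0.4519, -0.2555, 0.3416]
ee_rot: [0.773, 1.568, 2.685]
force: [-0.0, -1.2, -0.7]
width: 0.0528
```

```bash
python3 - <<'E'
from station import *
from h import *
s=get_state();print(s["t"],s["eef_pos"],s["force"],s["q"].round(2));print(tool(s).round(3))
f=grab_frame("wrist"); cv2.imwrite("pics/wrist3.png",f["pixels"][:,:,::-1]);np.savez("wrist3.npz",**f,T=tool(s),eef_pos=s["eef_pos"],ee_rot=s["ee_rot"])
W=cloud(f,s)
def rect(m,n):
    k=m.astype(np.uint8);N,L,st,c=cv2.connectedComponentsWithStats(k)
    for i in range(1,N):
        if st[i,4]>40:
            P=W[L==i];print(n,st[i].tolist(),desc(P),cv2.minAreaRect((P[:,:2]*1000).astype(np.float32)))
z=W[...,2]
rect((z>.18)&(z<.2),"small");rect((z>.24)&(z<.28),"tall")
E
```

```text
4.4667 [ 0.45190622 -0.25547877  0.34163276] [-0.03921259 -1.24139011 -0.72390772] [-0.14  0.05 -0.16 -0.   -1.36 -1.09]
[[-0.002 -0.942 -0.334  0.452]
 [ 0.001 -0.334  0.942 -0.255]
 [-1.     0.002  0.002  0.342]
 [ 0.     0.     0.     1.   ]]
small [199, 43, 22, 31, 250] (250, [[0.337, -0.351, 0.181], [0.346, -0.341, 0.192], [0.354, -0.332, 0.197]]) ((346.163330078125, -340.9223327636719), (26.31573486328125, 8.720524787902832), 50.18028259277344)
small [138, 140, 21, 28, 217] (217, [[0.446, -0.384, 0.181], [0.457, -0.378, 0.192], [0.471, -0.374, 0.199]]) ((458.5828857421875, -379.3030090332031), (9.214451789855957, 28.722013473510742), 81.3118896484375)
small [244, 166, 21, 29, 381] (381, [[0.435, -0.266, 0.182], [0.45, -0.259, 0.186], [0.466, -0.251, 0.187]]) ((450.47210693359375, -258.4758605957031), (33.22938919067383, 15.990330696105957), 0.5624266266822815)
tall [150, 0, 69, 56, 2557] (2557, [[0.321, -0.37, 0.242], [0.339, -0.351, 0.264], [0.358, -0.333, 0.266]]) ((336.723876953125, -352.9498291015625), (22.18407440185547, 48.25857925415039), 50.77925109863281)
tall [79, 153, 68, 48, 1980] (1980, [[0.458, -0.403, 0.242], [0.467, -0.379, 0.263], [0.483, -0.358, 0.265]]) ((471.16888427734375, -381.49359130859375), (47.59673309326172, 22.17873764038086), 79.95370483398438)
```

View pics/wrist3.png

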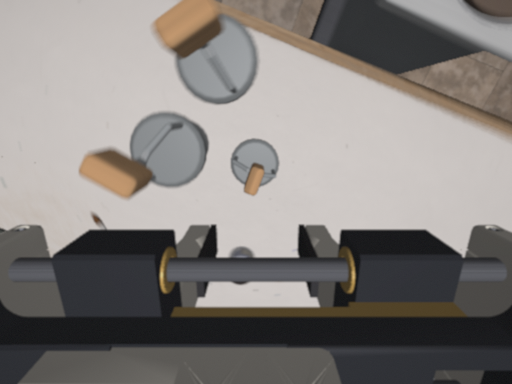

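Request:
step_arm(deltas=[[0, 0.6, 0, 7, 0.4], [1, 0.6, -0.1, 14, 0.4], [2, 0.6, -0.1, 21, 0.4], [3, 0.6, -0.1, 28, 0.4], [3.5, 0.6, -0.1, 35, 0.4], [4, 0.6, -0.1, 40, 0.4], [4, 0.6, -0.1, 40, 0.4], [6, 0.6, -0.1, 40, 0.4], [8, 0.6, -0.1, 40, 0.4], [8, 0.6, -0.1, 40, 0.4]])

```text
t: 5.35
eef_pos: [0.4462, -0.2572, 0.2606]
ee_rot: [1.5, 1.566, 2.726]
force: [-0.8, -1.4, -1.6]
width: 0.0524
```

```bash
python3 - <<'E'
from station import *
from h import *
s=get_state();print(s["t"],s["eef_pos"],s["force"],s["q"].round(2));print(tool(s).round(3))
f=grab_frame("wrist"); cv2.imwrite("pics/wrist4.png",f["pixels"][:,:,::-1])
W=cloud(f,s);z=W[...,2]
N,L,st,c=cv2.connectedComponentsWithStats(((z>.18)&(z<.275)).astype(np.uint8))
for i in range(1,N):
    if st[i,4]>80:
        P=W[L==i];print(st[i].tolist(),desc(P),cv2.minAreaRect((P[:,:2]*1000).astype(np.float32)))
E
```

```text
5.35 [ 0.44624324 -0.25720294  0.26060043] [-0.80229854 -1.37136378 -1.59155949] [-0.14  0.09 -0.3  -0.   -1.19 -1.77]
[[-0.004 -0.941  0.338  0.446]
 [ 0.002  0.338  0.941 -0.257]
 [-1.     0.005  0.     0.261]
 [ 0.     0.     0.     1.   ]]
[0, 77, 134, 97, 7204] (7204, [[0.318, -0.36, 0.188], [0.34, -0.344, 0.253], [0.359, -0.332, 0.265]]) ((336.7914123535156, -348.998046875), (45.7119026184082, 36.622135162353516), 2.6121695041656494)
[243, 193, 27, 38, 653] (653, [[0.435, -0.266, 0.181], [0.45, -0.258, 0.186], [0.466, -0.251, 0.187]]) ((450.42730712890625, -258.2830810546875), (33.10988998413086, 16.029191970825195), 0.5116784572601318)
[177, 224, 41, 33, 835] (835, [[0.422, -0.291, 0.244], [0.426, -0.282, 0.261], [0.443, -0.277, 0.275]]) ((432.3203125, -282.26141357421875), (26.33139419555664, 12.65668773651123), 20.01372528076172)
[298, 224, 41, 33, 841] (841, [[0.447, -0.233, 0.244], [0.449, -0.223, 0.261], [0.461, -0.213, 0.274]]) ((452.4805603027344, -225.77890014648438), (12.271072387695312, 26.11965560913086), 30.394441604614258)
```

View pics/wrist4.png

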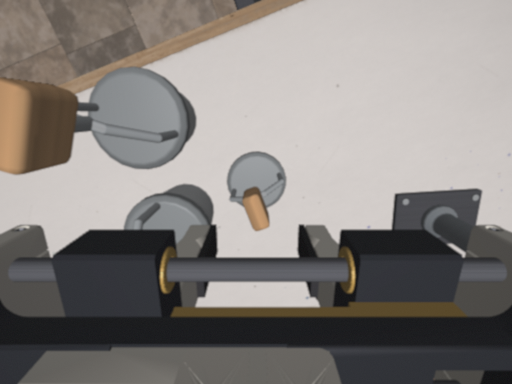

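Request:
step_arm(deltas=[[1, 0, 0, 0, 0.4], [2, 0, 0, 0, 0.4], [3, 0, 0, 0, 0.4], [4, 0, 0, 0, 0.4], [5, 0, -0.1, 0, 0.4], [6, 0, -0.1, 0, 0.4], [7, 0, -0.1, 0, 0.4], [8, 0, -0.1, 0, 0.4], [8.6, 0, -0.1, 0, 0.4], [8.6, 0, -0.1, 0, 0.4]])

```text
t: 6.23
eef_pos: [0.4465, -0.2587, 0.1758]
ee_rot: [1.658, 1.568, 2.88]
force: [-1.2, -1.0, -1.4]
width: 0.0524
```

Request:
step_arm(deltas=[[0, 0, 0, 0, 0.55], [0, 0, 0, 0, 0.6], [0, 0, 0, 0, 0.65], [0, 0, 0, 0, 0.68], [0, 0, 0, 0, 0.71], [0, 0, 0, 0, 0.74], [0, 0, 0, 0, 0.77], [0, 0, 0, 0, 0.8], [0, 0, 0, 0, 0.85], [0, 0, 0, 0, 0.9]], squeeze=10)

```text
t: 7.07
eef_pos: [0.4474, -0.259, 0.1776]
ee_rot: [-1.641, 1.571, -0.42]
force: [-0.4, -1.9, 1.4]
width: 0.0159
```

Request:
step_arm(deltas=[[0, 0, 0, 0, 0.95], [0, 0, 0, 0, 1], [0, 0, 0, 0, 1], [0, 0, 0, 0, 1], [0, 0, 0, 0, 1], [0, 0, 0, 0, 1], [-0.2, 0, 0, 0, 1], [-0.5, 0, 0, 0, 1], [-0.7, 0, 0, 0, 1], [-0.7, 0, 0, 0, 1]], squeeze=35)

```text
t: 7.9
eef_pos: [0.4474, -0.259, 0.1848]
ee_rot: [-1.405, 1.571, -0.184]
force: [0.4, -0.5, -2.2]
width: 0.0155
```

```bash
python3 - <<'E'
from station import *
from h import *
s=get_state();print(s["t"],s["eef_pos"],s["force"],s["moment"],s["width"]);print(tool(s).round(3))
f=grab_frame("wrist"); cv2.imwrite("pics/wrist5.png",f["pixels"][:,:,::-1])
f=grab_frame("side"); cv2.imwrite("pics/side5.png",cv2.resize(f["pixels"][100:250,200:400,::-1],None,fx=3,fy=3,interpolation=cv2.INTER_CUBIC))
E
```

```text
7.9 [ 0.44740576 -0.25899056  0.18484926] [ 0.43559182 -0.53540818 -2.18400678] [-0.51036741  0.02903779  0.04495286] 0.01550904493588569
[[ 0.    -0.94   0.342  0.447]
 [-0.     0.342  0.94  -0.259]
 [-1.    -0.     0.     0.185]
 [ 0.     0.     0.     1.   ]]
```

View pics/wrist5.png

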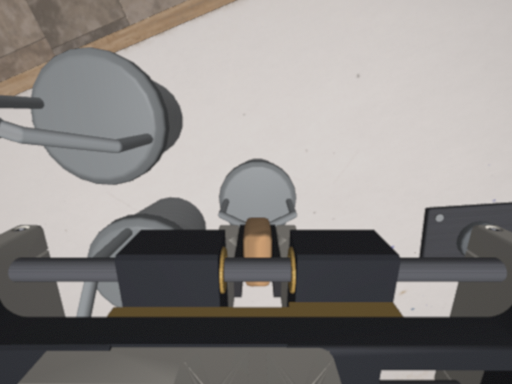

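View pics/side5.png

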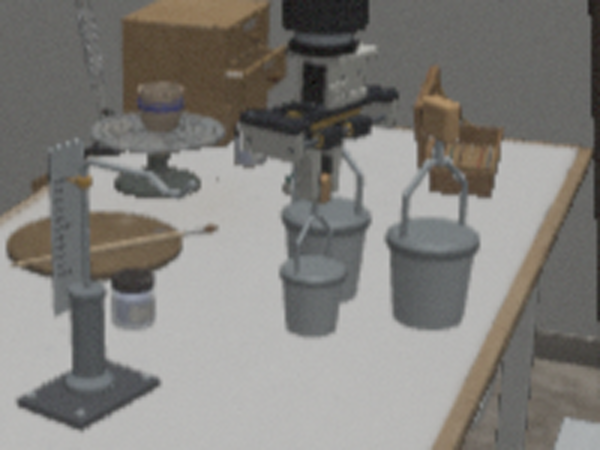

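Request:
step_arm(deltas=[[-0.8, 0, 0, 0, 1], [-2.2, 0, 0, 0, 1], [-4, 0, 0, 0, 1], [-6, 0, 0, 0, 1], [-8, 0.1, 0.3, 0, 1], [-10, 0.4, 1.3, 0, 1], [-11.8, 1.1, 3.3, 0, 1], [-13.2, 2, 6, -1, 1], [-14, 2.8, 8.5, -2, 1], [-14.1, 3.6, 11, -3.6, 1]])

```text
t: 8.83
eef_pos: [0.4516, -0.1425, 0.3282]
ee_rot: [-1.339, 1.567, -0.055]
force: [0.2, -0.5, -4.0]
width: 0.0161
```

```bash
python3 - <<'E'
from station import *
from h import *
from scipy.optimize import least_squares
s=get_state();print(s["t"],s["eef_pos"],s["force"],s["moment"],s["width"]);T=tool(s);print(T.round(3))
f=grab_frame("wrist"); cv2.imwrite("pics/wrist6.png",f["pixels"][:,:,::-1]);np.savez("wrist6.npz",**f,eef_pos=s["eef_pos"],ee_rot=s["ee_rot"])
W=cloud(f,s);Q=(W-T[:3,3])@T[:3,:3]
k=(Q[...,0]>.05)&(Q[...,0]<.12)&(abs(Q[...,1])<.06)&(abs(Q[...,2])<.06)
print(desc(Q[k]))
P=Q[k];m=abs(P[:,0]-np.median(P[:,0]))<.006;P=P[m]
print("lid",cv2.minEnclosingCircle((P[:,1:]*1000).astype(np.float32)),desc(P))
A=np.c_[P[:,1:],np.ones(len(P))];print("plane",np.linalg.lstsq(A,P[:,0],rcond=None)[0])
E
```

```text
8.8333 [ 0.45157091 -0.14245735  0.32816151] [ 0.23068713 -0.52845542 -3.98189582] [-0.47620227 -0.08247663  0.05091993] 0.016085727494294356
[[ 0.004 -0.959  0.282  0.452]
 [-0.     0.282  0.959 -0.142]
 [-1.    -0.004  0.001  0.328]
 [ 0.     0.     0.     1.   ]]
(3950, [[0.055, -0.019, -0.031], [0.102, 0.004, 0.002], [0.107, 0.033, 0.035]])
lid ((-2.4977633953094482, 1.7203011512756348), 37.626197814941406) (3493, [[0.1, -0.02, -0.031], [0.102, 0.007, 0.001], [0.106, 0.032, 0.035]])
plane [ 0.02853511 -0.00084501  0.10182981]
```

View pics/wrist6.png

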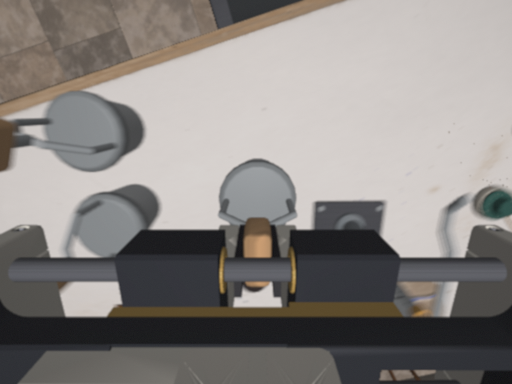

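Request:
step_arm(deltas=[[0, 0.7, 2.6, 0, 1], [0, 1.5, 5.2, 0, 1], [0, 2.2, 7.8, 0, 1], [0, 2.9, 10.3, 0, 1], [0, 3.6, 12.6, 0, 1], [0, 4.1, 14.4, 0, 1], [0, 4.4, 15.7, 0, 1], [0, 4.6, 16.4, 0, 1], [0, 4.7, 16.6, 0, 1], [0, 4.7, 16.6, 0, 1]])

```text
t: 9.72
eef_pos: [0.4528, 0.0293, 0.3257]
ee_rot: [2.625, 1.571, -2.373]
force: [-0.7, -2.0, -3.6]
width: 0.0156
```

```bash
cat > look.py <<'E'
from station import *
from h import *
import sys
n=sys.argv[1]
s=get_state();print(s["t"],s["eef_pos"],s["force"].round(2),s["moment"].round(3),s["width"]);T=tool(s);print(T.round(3))
np.savez("st%s.npz"%n,eef_pos=s["eef_pos"],ee_rot=s["ee_rot"])
f=grab_frame("wrist"); cv2.imwrite(f"pics/wrist{n}.png",f["pixels"][:,:,::-1]);np.savez(f"wrist{n}.npz",**f)
g=grab_frame("side"); np.savez(f"side{n}.npz",**g)
cv2.imwrite(f"pics/side{n}.png",cv2.resize(g["pixels"][90:250,170:340,::-1],None,fx=3.5,fy=3.5,interpolation=cv2.INTER_CUBIC))
# hook/pail along scale axis
S=np.array([.5135,.012]);v=np.array([-.958,.286]);w=np.array([v[1],-v[0]])
for nm,F in [("wrist",f),("side",g)]:
    W=cloud(F,s);a=(W[...,:2]-S)@v;b=(W[...,:2]-S)@w
    k=(abs(b)<.012)&(a>-.06)&(a<.03)&(W[...,2]>.14)&(W[...,2]<.285)
    P=np.c_[a[k],b[k],W[...,2][k]]
    for lo in np.arange(-.06,.03,.01):
        q=P[(P[:,0]>=lo)&(P[:,0]<lo+.01)]
        if len(q)>3: print(nm,round(lo,3),len(q),np.median(q,0).round(4),q[:,2].max().round(4))
E
python3 look.py 7
```

```text
9.7167 [0.45276119 0.02932024 0.32572093] [-0.68 -1.98 -3.61] [-0.524  0.134  0.081] 0.015603389588602672
[[-0.    -0.96   0.282  0.453]
 [-0.     0.282  0.96   0.029]
 [-1.     0.    -0.     0.326]
 [ 0.     0.     0.     1.   ]]
wrist -0.03 87 [-0.0234  0.0018  0.2634] 0.2661
wrist -0.02 101 [-0.0162  0.0018  0.258 ] 0.2629
side -0.06 8 [-0.0544  0.0031  0.2656] 0.269
side -0.05 7 [-0.0426  0.0036  0.266 ] 0.2683
side -0.04 6 [-0.0348  0.0042  0.2647] 0.2682
side -0.03 9 [-0.0251  0.0043  0.2658] 0.269
side -0.02 11 [-0.0181  0.0032  0.2592] 0.2665
side -0.01 9 [-0.0064  0.0029  0.254 ] 0.2566
side 0.0 8 [0.0049 0.0031 0.2532] 0.2564
side 0.01 11 [0.0157 0.0033 0.2579] 0.2671
side 0.02 12 [0.0252 0.0046 0.2622] 0.2704
```

View pics/wrist7.png

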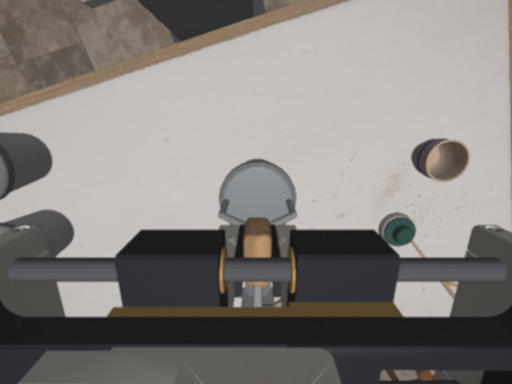

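View pics/side7.png

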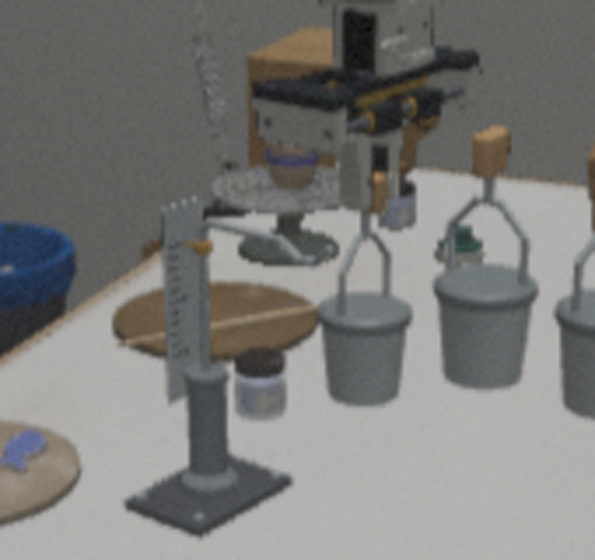

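```bash
python3 - <<'E'
from h import *
g=dict(np.load("side7.npz"));W=cloud(g)
S=np.array([.5135,.012]);v=np.array([-.958,.286]);w=np.array([v[1],-v[0]])
a=(W[...,:2]-S)@v;b=(W[...,:2]-S)@w
k=(abs(a-.06)<.025)&(abs(b)<.035)&(W[...,2]>.21)&(W[...,2]<.33)
for lo in np.arange(.21,.33,.006):
    q=k&(W[...,2]>=lo)&(W[...,2]<lo+.006)
    if q.sum(): print(lo.round(3),q.sum(),a[q].min().round(3),np.median(a[q]).round(3),a[q].max().round(3),b[q].min().round(3),b[q].max().round(3))
E
```

```text
0.21 23 0.038 0.069 0.084 0.02 0.035
0.216 23 0.036 0.073 0.085 0.02 0.035
0.222 133 0.035 0.065 0.085 -0.033 0.034
0.228 21 0.041 0.061 0.084 -0.032 0.035
0.234 10 0.052 0.059 0.062 -0.034 0.031
0.24 10 0.055 0.06 0.062 -0.034 0.034
0.246 7 0.057 0.059 0.062 -0.03 0.032
0.252 10 0.056 0.059 0.064 -0.033 0.034
0.258 5 0.06 0.061 0.062 -0.031 0.033
0.264 8 0.058 0.059 0.063 -0.029 0.034
0.27 14 0.054 0.059 0.063 -0.026 0.032
0.276 9 0.055 0.06 0.064 -0.017 0.025
0.282 15 0.055 0.06 0.065 -0.013 0.017
0.288 6 0.058 0.061 0.062 -0.007 0.004
0.294 8 0.055 0.06 0.064 0.0 0.006
0.3 4 0.056 0.058 0.062 0.001 0.002
0.306 11 0.062 0.073 0.074 -0.008 0.009
0.312 33 0.051 0.071 0.076 -0.026 0.024
0.318 37 0.051 0.072 0.077 -0.026 0.028
0.324 33 0.051 0.072 0.077 -0.024 0.028
```

Request:
step_arm(deltas=[[-0.2, -0.3, 0.1, 0, 1], [-0.2, -0.9, 0.2, 0, 1], [-0.2, -1.6, 0.2, 0, 1], [-0.2, -2.4, 0.2, 0, 1], [-0.2, -3.2, 0.2, 0, 1], [-0.2, -4, 0.2, 0, 1], [-0.2, -4.8, 0.2, 0, 1], [-0.2, -5.5, 0.2, 0, 1], [-0.2, -5.9, 0.2, 0, 1], [-0.2, -6, 0.2, 0, 1]])

```text
t: 10.65
eef_pos: [0.5118, 0.014, 0.3272]
ee_rot: [2.34, 1.57, -2.659]
force: [-0.2, -1.3, -2.8]
width: 0.0161
```

```bash
python3 look.py 8
```

```text
10.65 [0.51175481 0.01396867 0.32717451] [-0.16 -1.35 -2.76] [-0.55  -0.043  0.045] 0.016111066485409515
[[-0.001 -0.959  0.283  0.512]
 [-0.     0.283  0.959  0.014]
 [-1.     0.001 -0.001  0.327]
 [ 0.     0.     0.     1.   ]]
wrist -0.03 5 [-0.0209 -0.0091  0.2249] 0.2262
wrist -0.02 126 [-0.0142 -0.0056  0.2256] 0.227
wrist -0.01 214 [-0.004  -0.0003  0.226 ] 0.2826
wrist 0.0 288 [ 0.0044 -0.0016  0.2266] 0.2849
wrist 0.01 247 [1.54e-02 1.00e-04 2.26e-01] 0.2635
wrist 0.02 390 [0.0254 0.0007 0.2258] 0.2678
side -0.06 6 [-0.0549  0.004   0.2678] 0.2685
side -0.05 8 [-0.0443  0.0058  0.2672] 0.2685
side -0.04 12 [-0.0342  0.0049  0.2624] 0.2671
side -0.03 12 [-0.0255  0.0026  0.262 ] 0.2679
side -0.02 19 [-0.0135  0.0021  0.2299] 0.2624
side -0.01 18 [-0.0047  0.0027  0.2404] 0.2832
side 0.0 25 [0.005  0.0016 0.231 ] 0.2821
side 0.01 16 [0.0148 0.0025 0.2301] 0.2617
side 0.02 87 [0.0265 0.0019 0.1846] 0.2696
```

View pics/side8.png

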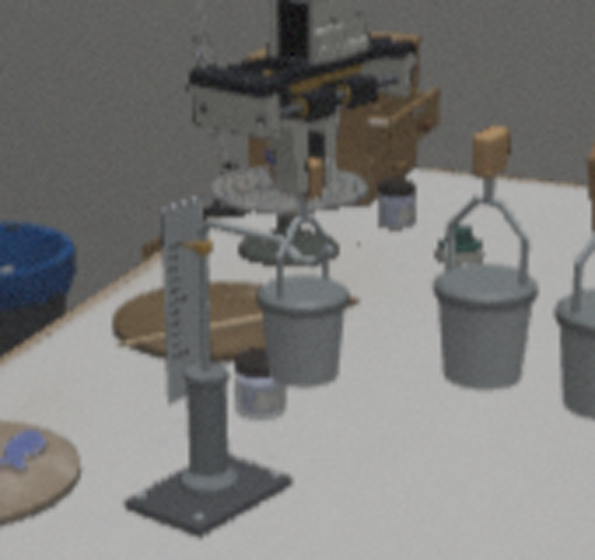

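View pics/wrist8.png

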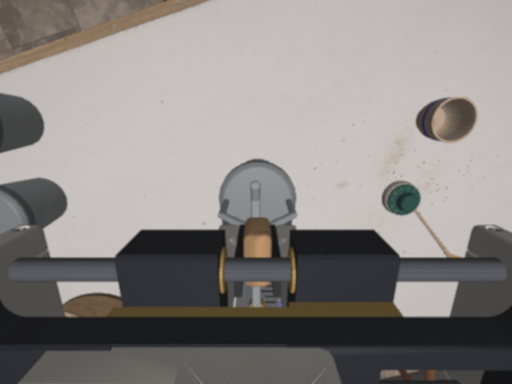

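```bash
cat > avg.py <<'E'
from station import *
from h import *
import sys
n=int(sys.argv[1]);F=[];M=[];E=[];J=[]
for i in range(n):
    grab_frame("side");s=get_state();F.append(s["force"]);M.append(s["moment"]);E.append(s["eef_pos"]);J.append(s["joint_efforts"])
F=np.array(F);print(s["t"],"F",F.mean(0).round(3),"sd",F.std(0).round(2),"M",np.mean(M,0).round(3),"pos",np.mean(E,0).round(4),"J",np.mean(J,0).round(2))
E
python3 avg.py 10
```

```text
11.25 F [-0.583 -1.194 -2.965] sd [0.51 0.46 0.64] M [-0.507  0.078  0.057] pos [0.5109 0.0143 0.3277] J [ -0.05 -34.5   31.4    7.63  -0.07   0.  ]
```

Request:
step_arm(deltas=[[0.3, 0, 0, 0, 1], [0.8, 0, 0, 0, 1], [1.4, 0, 0, 0, 1], [1.8, 0, 0, 0, 1], [2.1, 0, 0, 0, 1], [2.3, 0, 0, 0, 1], [2.45, 0, 0, 0, 1], [2.6, 0, 0, 0, 1], [2.75, 0, 0, 0, 1], [2.9, 0, 0, 0, 1]])

```text
t: 12.08
eef_pos: [0.5111, 0.0142, 0.2986]
ee_rot: [-0.995, 1.57, 0.289]
force: [-0.1, -2.4, -3.7]
width: 0.0156
```

Request:
step_arm(deltas=[[0.15, 0, 0, 0, 1], [0.3, 0, 0, 0, 1], [0.45, 0, 0, 0, 1], [0.6, 0, 0, 0, 1], [0.75, 0, 0, 0, 1], [0.9, 0, 0, 0, 1], [1.0, 0, 0, 0, 1], [1.1, 0, 0, 0, 1], [1.15, 0, 0, 0, 1], [1.15, 0, 0, 0, 1]])

```text
t: 12.92
eef_pos: [0.5111, 0.0142, 0.287]
ee_rot: [-1.599, 1.571, -0.315]
force: [0.4, -1.5, -1.7]
width: 0.0157
```

```bash
python3 avg.py 6; python3 look.py 9
```

```text
13.2167 F [-0.279 -1.483 -1.864] sd [0.32 0.56 0.55] M [-0.495 -0.05   0.074] pos [0.5111 0.0142 0.2871] J [-3.000e-02 -3.505e+01  2.995e+01  7.200e+00 -1.900e-01 -0.000e+00]
13.2167 [0.51106617 0.01422781 0.28711811] [-0.   -0.57 -1.7 ] [-0.505 -0.065  0.107] 0.015809725289032864
[[ 0.    -0.959  0.282  0.511]
 [ 0.     0.282  0.959  0.014]
 [-1.    -0.     0.     0.287]
 [ 0.     0.     0.     1.   ]]
wrist -0.06 108 [-0.055   0.0018  0.2521] 0.2536
wrist -0.05 38 [-0.0479  0.0018  0.2524] 0.2539
wrist -0.02 103 [-0.0138 -0.0069  0.1857] 0.1874
wrist -0.01 141 [-0.005  -0.0058  0.1855] 0.243
wrist 0.0 245 [ 0.0059 -0.0026  0.1861] 0.2445
wrist 0.01 745 [0.0158 0.0006 0.2697] 0.285
wrist 0.02 398 [0.0252 0.0008 0.186 ] 0.2561
side -0.06 9 [-0.0567  0.0046  0.2529] 0.2559
side -0.05 7 [-0.0471  0.0042  0.2533] 0.2565
side -0.04 10 [-0.0354  0.0052  0.2524] 0.2571
side -0.03 19 [-0.0243  0.0018  0.2477] 0.2555
side -0.02 18 [-0.0151  0.0011  0.1896] 0.2509
side -0.01 29 [-0.0024  0.003   0.2426] 0.2652
side 0.0 30 [0.0027 0.0034 0.2426] 0.2697
side 0.01 51 [0.0144 0.0024 0.2687] 0.2842
side 0.02 50 [0.0281 0.0034 0.166 ] 0.2591
```

View pics/side9.png

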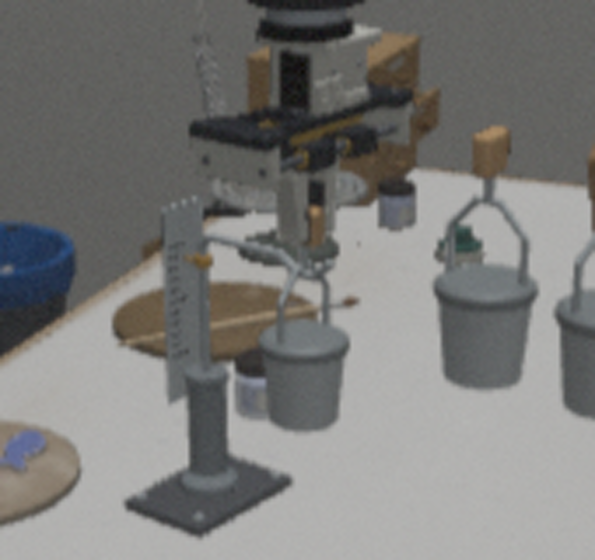

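Request:
step_arm(deltas=[[0.1, 0, 0, 0, 1], [0.25, 0, 0, 0, 1], [0.4, 0, 0, 0, 1], [0.55, 0, 0, 0, 1], [0.7, 0, 0, 0, 1], [0.85, 0, 0, 0, 1], [1.0, 0, 0, 0, 1], [1.1, 0, 0, 0, 1], [1.2, 0, 0, 0, 1], [1.2, 0, 0, 0, 1]])

```text
t: 14.15
eef_pos: [0.5111, 0.0142, 0.2749]
ee_rot: [-0.355, 1.571, 0.93]
force: [0.1, -0.8, -0.8]
width: 0.016
```

```bash
python3 avg.py 15; python3 look.py 10 | grep -v T
```

```text
14.9 F [-0.109 -1.059 -0.602] sd [0.42 0.62 0.54] M [-0.449 -0.141  0.061] pos [0.5111 0.0142 0.2751] J [ -0.05 -34.91  29.12   6.93  -0.29  -0.  ]
14.9 [0.51107161 0.01425081 0.27508211] [ 0.04 -0.55 -0.28] [-0.458 -0.191  0.053] 0.015547560100418488
[[ 0.    -0.959  0.282  0.511]
 [ 0.     0.282  0.959  0.014]
 [-1.    -0.     0.     0.275]
 [ 0.     0.     0.     1.   ]]
wrist -0.06 109 [-0.0551  0.0022  0.2401] 0.2417
wrist -0.05 38 [-0.0482  0.0018  0.2403] 0.242
wrist -0.02 195 [-0.0138  0.0006  0.1743] 0.2844
wrist -0.01 139 [-0.0047 -0.0058  0.1735] 0.2313
wrist 0.0 543 [0.0066 0.0013 0.2807] 0.285
wrist 0.01 1383 [0.0147 0.001  0.2711] 0.285
wrist 0.02 396 [0.0252 0.0008 0.1739] 0.2437
side -0.06 8 [-0.0529  0.003   0.2409] 0.2444
side -0.05 7 [-0.0438  0.0025  0.2415] 0.2438
side -0.04 12 [-0.0338  0.0032  0.2388] 0.2443
side -0.03 16 [-0.025   0.0008  0.2345] 0.2432
side -0.02 20 [-0.0154  0.0025  0.1782] 0.2398
side -0.01 29 [-0.0033  0.0021  0.2341] 0.2526
side 0.0 42 [0.0046 0.0046 0.2323] 0.2817
side 0.01 60 [0.0142 0.0026 0.2637] 0.284
side 0.02 36 [0.0274 0.0016 0.1734] 0.2447
```

Request:
step_arm(deltas=[[0, 0, 0, 0, 1], [0, 0, 0, 0, 0.9], [0, 0, 0, 0, 0.88], [0, 0, 0, 0, 0.86], [0, 0, 0, 0, 0.85], [0, 0, 0, 0, 0.845], [0, 0, 0, 0, 0.84], [0, 0, 0, 0, 0.836], [0, 0, 0, 0, 0.833], [0, 0, 0, 0, 0.83]], squeeze=3)

```text
t: 15.83
eef_pos: [0.511, 0.0142, 0.275]
ee_rot: [2.338, 1.571, -2.66]
force: [0.1, -1.4, -0.6]
width: 0.016
```

```bash
cat > hook.py <<'E'
from station import *
from h import *
import sys
S=np.array([.5135,.012]);v=np.array([-.958,.286]);w=np.array([v[1],-v[0]])
def meas():
    s=get_state();f=grab_frame("wrist");W=cloud(f,s);a=(W[...,:2]-S)@v;b=(W[...,:2]-S)@w;z=W[...,2];T=tool(s)
    k=(abs(b-.002)<.004)&(a>-.06)&(a<-.045)&(z>.15)&(z<.275)
    Q=(W-T[:3,3])@T[:3,:3]
    l=(Q[...,0]>.08)&(Q[...,0]<.13)&(Q[...,1]>.018)&(Q[...,1]<.032)&(abs(Q[...,2])<.012)
    return s,np.median(z[k])if k.sum() else np.nan,np.median(z[l]),k.sum(),l.sum(),f
for i in range(int(sys.argv[1])):
    s,hz,lz,nk,nl,f=meas();print(round(s["t"],2),"hook",round(hz,4),"lid",round(lz,4),nk,nl,"F",s["force"].round(2),"w",round(s["width"]*1000,2),"z",s["eef_pos"][2].round(4))
if len(sys.argv)>2:
    cv2.imwrite(f"pics/wrist{sys.argv[2]}.png",f["pixels"][:,:,::-1])
E
python3 hook.py 4
```

```text
15.83 hook 0.2401 lid 0.1732 146 392 F [ 0.1  -1.43 -0.56] w 15.98 z 0.275
15.88 hook 0.2401 lid 0.1731 146 393 F [ 0.13 -1.52 -0.69] w 16.39 z 0.275
15.93 hook 0.2401 lid 0.1731 147 394 F [ 0.08 -1.63 -0.56] w 15.92 z 0.275
15.98 hook 0.2403 lid 0.1732 144 394 F [-0.6  -2.45  0.52] w 15.81 z 0.2751
```

Request:
step_arm(deltas=[[0, 0, 0, 0, 0.829], [0, 0, 0, 0, 0.828], [0, 0, 0, 0, 0.827], [0, 0, 0, 0, 0.826], [0, 0, 0, 0, 0.825], [0, 0, 0, 0, 0.824], [0, 0, 0, 0, 0.823], [0, 0, 0, 0, 0.822], [0, 0, 0, 0, 0.821], [0, 0, 0, 0, 0.82]], squeeze=3)

```text
t: 16.87
eef_pos: [0.511, 0.0142, 0.275]
ee_rot: [2.489, 1.571, -2.51]
force: [-1.6, -1.4, -1.3]
width: 0.016
```

```bash
python3 hook.py 3
```

```text
16.87 hook 0.2401 lid 0.1733 149 396 F [-1.63 -1.43 -1.31] w 16.03 z 0.275
16.92 hook 0.2402 lid 0.1733 148 395 F [-1.02 -2.29  0.95] w 15.63 z 0.2751
16.97 hook 0.2401 lid 0.1732 145 393 F [-1.05 -2.16  0.05] w 16.07 z 0.2751
```

Request:
step_arm(deltas=[[0, 0, 0, 0, 0.8196], [0, 0, 0, 0, 0.8192], [0, 0, 0, 0, 0.8188], [0, 0, 0, 0, 0.8184], [0, 0, 0, 0, 0.8182], [0, 0, 0, 0, 0.818], [0, 0, 0, 0, 0.8179], [0, 0, 0, 0, 0.8178], [0, 0, 0, 0, 0.8177], [0, 0, 0, 0, 0.8176]], squeeze=3)

```text
t: 17.85
eef_pos: [0.511, 0.0142, 0.2751]
ee_rot: [-2.204, 1.571, -0.92]
force: [-0.8, -1.4, -0.6]
width: 0.0158
```

```bash
python3 hook.py 3
```

```text
17.85 hook 0.24 lid 0.1731 143 392 F [-0.78 -1.39 -0.61] w 15.78 z 0.2751
17.9 hook 0.2402 lid 0.1732 149 394 F [-0.24 -2.45 -0.85] w 16.24 z 0.2751
17.95 hook 0.24 lid 0.1732 145 393 F [-0.6  -2.69 -0.26] w 16.39 z 0.2751
```

Request:
step_arm(deltas=[[0, 0, 0, 0, 0.8174], [0, 0, 0, 0, 0.8172], [0, 0, 0, 0, 0.817], [0, 0, 0, 0, 0.8168], [0, 0, 0, 0, 0.8166], [0, 0, 0, 0, 0.8164], [0, 0, 0, 0, 0.8162], [0, 0, 0, 0, 0.816], [0, 0, 0, 0, 0.8158], [0, 0, 0, 0, 0.8156]], squeeze=3)

```text
t: 18.83
eef_pos: [0.5111, 0.0143, 0.2751]
ee_rot: [-0.823, 1.571, 0.462]
force: [-0.5, -1.2, 0.7]
width: 0.0161
```

```bash
python3 hook.py 3
```

```text
18.83 hook 0.2297 lid 0.1627 97 348 F [-0.46 -1.22  0.69] w 16.14 z 0.2751
18.88 hook 0.2309 lid 0.1641 107 368 F [-0.56 -1.77  0.31] w 16.11 z 0.2752
18.93 hook 0.2316 lid 0.1647 114 373 F [-0.17 -1.83  0.  ] w 15.84 z 0.2751
```

```bash
python3 hook.py 14
```

```text
18.98 hook 0.2316 lid 0.1646 112 369 F [-0.41 -1.07 -0.3 ] w 15.91 z 0.2751
19.03 hook 0.2314 lid 0.1645 113 373 F [-0.51 -1.69 -0.17] w 16.19 z 0.2751
19.08 hook 0.2314 lid 0.1644 113 367 F [-1.76 -1.45 -0.01] w 16.16 z 0.2751
19.13 hook 0.2314 lid 0.1644 111 369 F [-0.5  -1.83 -0.57] w 16.15 z 0.2751
19.18 hook 0.2312 lid 0.1643 109 373 F [-0.58 -1.3  -0.42] w 15.95 z 0.2751
19.23 hook 0.2312 lid 0.1644 110 375 F [-0.34 -0.69 -0.57] w 16.28 z 0.2751
19.28 hook 0.2312 lid 0.1643 109 368 F [-0.78 -0.32  0.22] w 16.03 z 0.275
19.33 hook 0.2314 lid 0.1643 111 367 F [-0.97 -0.5   0.1 ] w 16.24 z 0.2751
19.38 hook 0.2314 lid 0.1642 114 373 F [-0.26 -0.59 -0.15] w 15.85 z 0.275
19.43 hook 0.2312 lid 0.1644 112 374 F [ 0.42 -1.44 -0.56] w 15.75 z 0.2751
19.48 hook 0.2312 lid 0.1643 112 368 F [-0.27 -1.7  -0.56] w 15.92 z 0.2751
19.53 hook 0.2313 lid 0.1643 107 371 F [-0.87 -0.62  0.08] w 16.15 z 0.2751
19.58 hook 0.2314 lid 0.1644 112 370 F [-0.6  -1.98 -0.08] w 16.44 z 0.2751
19.63 hook 0.2313 lid 0.1643 113 369 F [-0.19 -1.44 -1.02] w 16.09 z 0.2751
```

Request:
step_arm(deltas=[[0, 0, 0, 0, 0.8155], [0, 0, 0, 0, 0.8154], [0, 0, 0, 0, 0.8153], [0, 0, 0, 0, 0.8152], [0, 0, 0, 0, 0.8151], [0, 0, 0, 0, 0.815], [0, 0, 0, 0, 0.8148], [0, 0, 0, 0, 0.8146], [0, 0, 0, 0, 0.8144], [0, 0, 0, 0, 0.8142]], squeeze=3)

```text
t: 20.52
eef_pos: [0.511, 0.0142, 0.2751]
ee_rot: [3.052, 1.571, -1.947]
force: [-0.7, -0.9, -0.7]
width: 0.0164
```

```bash
python3 hook.py 4 11
```

```text
20.52 hook 0.231 lid 0.1642 108 371 F [-0.73 -0.9  -0.75] w 16.41 z 0.2751
20.57 hook 0.2312 lid 0.1642 111 370 F [-0.15 -0.55 -0.95] w 15.95 z 0.275
20.62 hook 0.2311 lid 0.1641 107 373 F [ 0.65 -1.69  0.  ] w 16.24 z 0.2751
20.67 hook 0.2312 lid 0.1642 112 370 F [-0.29 -1.56  0.51] w 16.09 z 0.2751
```

View pics/wrist11.png

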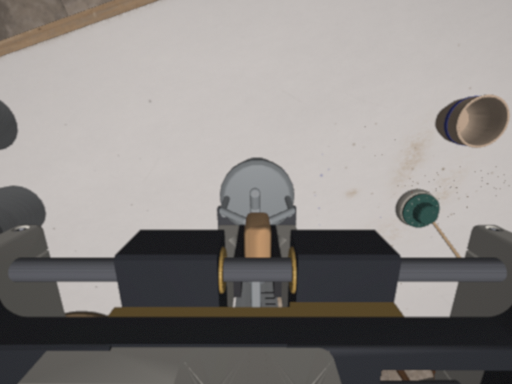

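Request:
step_arm(deltas=[[0, 0, 0, 0, 0.814], [0, 0, 0, 0, 0.8135], [0, 0, 0, 0, 0.813], [0, 0, 0, 0, 0.8125], [0, 0, 0, 0, 0.812], [0, 0, 0, 0, 0.811], [0, 0, 0, 0, 0.81], [0, 0, 0, 0, 0.809], [0, 0, 0, 0, 0.808], [0, 0, 0, 0, 0.806]], squeeze=3)

```text
t: 21.55
eef_pos: [0.511, 0.0142, 0.2751]
ee_rot: [2.371, 1.571, -2.628]
force: [0.5, -1.2, -0.3]
width: 0.017
```

```bash
python3 hook.py 3
```

```text
21.55 hook 0.2309 lid 0.164 106 368 F [ 0.52 -1.18 -0.35] w 17.04 z 0.2751
21.6 hook 0.2308 lid 0.1639 107 370 F [ 0.11 -1.48  0.27] w 16.92 z 0.2751
21.65 hook 0.2309 lid 0.1639 109 371 F [-0.28 -0.48 -1.33] w 17.04 z 0.2751
```

Request:
step_arm(deltas=[[0, 0, 0, 0, 0.8], [0, 0, 0, 0, 0.79], [0, 0, 0, 0, 0.78], [0, 0, 0, 0, 0.76], [0, 0, 0, 0, 0.74], [0, 0, 0, 0, 0.71], [0, 0, 0, 0, 0.68], [0, 0, 0, 0, 0.64], [0, 0, 0, 0, 0.6], [0, 0, 0, 0, 0.6]])

```text
t: 22.53
eef_pos: [0.511, 0.0142, 0.2751]
ee_rot: [2.328, 1.571, -2.671]
force: [-0.1, -1.1, -0.7]
width: 0.0345
```

```bash
python3 hook.py 3 12
```

```text
22.53 hook 0.2307 lid 0.1639 106 365 F [-0.13 -1.1  -0.74] w 34.52 z 0.2751
22.58 hook 0.2308 lid 0.1639 106 365 F [-0.8  -1.27 -0.27] w 34.85 z 0.2751
22.63 hook 0.2307 lid 0.1639 107 364 F [ 0.82 -0.63  0.49] w 34.61 z 0.275
```

View pics/wrist12.png

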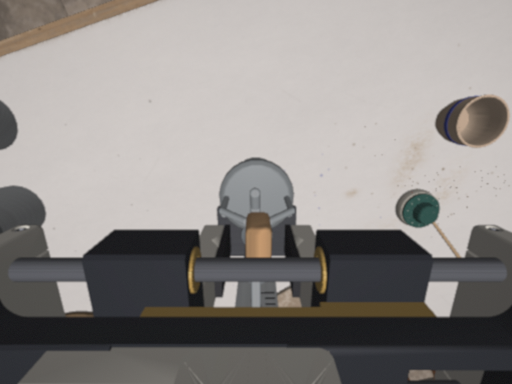

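Jaws are clear of the grip (259,235) on both sides and the hook is still. Rise straight up.

Request:
step_arm(deltas=[[-0.3, 0, 0, 0, 0.6], [-1, 0, 0, 0, 0.6], [-2, 0, 0, 0, 0.6], [-3.5, 0, 0, 0, 0.6], [-5, 0, 0, 0, 0.6], [-7, 0, 0, 0, 0.6], [-9, 0, 0, 0, 0.6], [-11, 0, 0, 0, 0.6], [-12, 0, 0, 0, 0.6], [-12, 0, 0, 0, 0.6]])

```text
t: 23.52
eef_pos: [0.5119, 0.0143, 0.3983]
ee_rot: [-1.054, 1.566, 0.23]
force: [-0.2, -0.7, 0.6]
width: 0.0348
```

```bash
python3 look.py 13; sed -i 's/a<-.045/a<-.035/' hook.py; python3 hook.py 3
```

```text
23.5167 [0.51193286 0.0142699  0.3982847 ] [-0.16 -0.65  0.62] [-0.465  0.042  0.001] 0.034814084978892275
[[ 0.005 -0.959  0.282  0.512]
 [ 0.001  0.282  0.959  0.014]
 [-1.    -0.004  0.002  0.398]
 [ 0.     0.     0.     1.   ]]
wrist -0.06 46 [-0.0551  0.0018  0.2309] 0.2325
wrist -0.05 44 [-0.0448  0.0017  0.2307] 0.2324
wrist -0.04 47 [-0.0351  0.0011  0.2305] 0.2321
wrist -0.03 21 [-0.0254 -0.0095  0.1638] 0.1659
wrist -0.02 76 [-0.0127  0.0034  0.2733] 0.2749
wrist -0.01 179 [-0.0046  0.0023  0.2731] 0.2752
wrist 0.0 230 [0.0045 0.0023 0.2727] 0.2757
wrist 0.01 287 [0.0157 0.0033 0.2578] 0.2752
wrist 0.02 180 [0.0245 0.0007 0.1644] 0.2344
side -0.06 8 [-0.0556  0.0022  0.2331] 0.234
side -0.05 6 [-0.0444  0.0029  0.2309] 0.2341
side -0.04 13 [-0.0331  0.0043  0.2309] 0.2344
side -0.03 13 [-2.370e-02 -2.000e-04  2.279e-01] 0.2331
side -0.02 38 [-0.0142  0.0057  0.2376] 0.2769
side -0.01 56 [-0.0048  0.0067  0.2467] 0.2778
side 0.0 59 [0.0035 0.0065 0.2353] 0.2774
side 0.01 64 [0.0135 0.0037 0.2541] 0.2773
side 0.02 33 [0.026  0.0025 0.1673] 0.2353
23.62 hook 0.2309 lid nan 126 0 F [-1.03 -1.5  -0.64] w 34.91 z 0.395
23.67 hook 0.2307 lid nan 113 0 F [-0.08 -1.71 -1.15] w 34.66 z 0.3943
23.72 hook 0.2308 lid nan 113 0 F [-0.48 -0.91 -0.36] w 35.07 z 0.394
  return _methods._mean(a, axis=axis, dtype=dtype,
  ret = ret.dtype.type(ret / rcount)
```

View pics/side13.png

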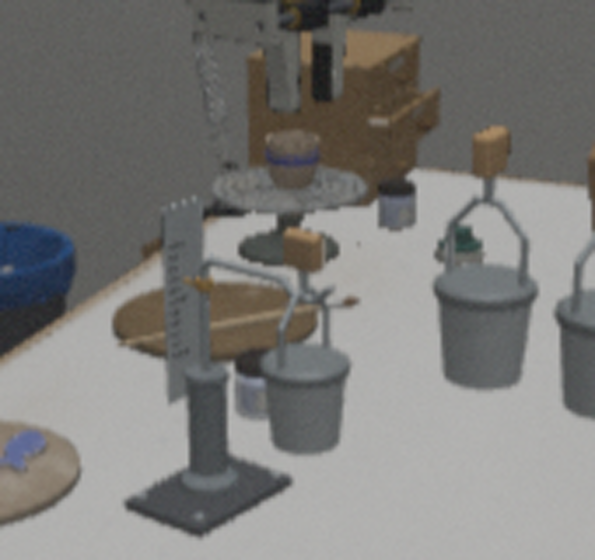

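View pics/wrist13.png

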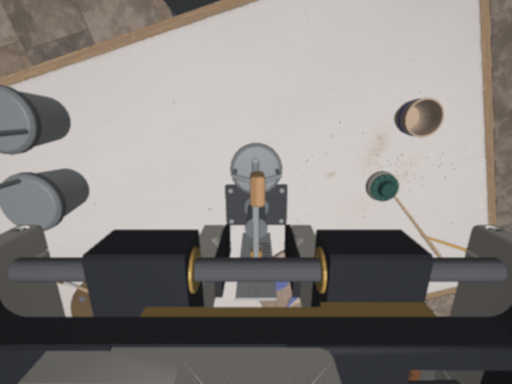

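```bash
python3 -W ignore hook.py 2; python3 - <<'E'
from station import *
print(job_done())
E
```

```text
23.77 hook 0.2309 lid nan 112 0 F [-1.18 -2.45 -0.27] w 35.42 z 0.3939
23.82 hook 0.2307 lid nan 114 0 F [-0.18 -1.08 -0.94] w 35.36 z 0.394
the job is handed in; nothing more can be done
None
```

I hung the smallest pail in the dip of the hook and handed the job in at 23.8 s. The release was not as gentle as you asked, though.

**Where it fell short:** The force sensor's unknown offset made me misjudge the balance. I began to loosen the grip about 9 mm too high. At low squeeze the grip slipped in the jaws: the hook sank about 10 mm in under a second, came back about 1.5 mm and settled. I did not measure its speed during that slip, so I can't say whether it stayed under 80 mm/s. After that I opened the jaws fully, and the hook moved only about 0.5 mm.

**What I did:** I pinched the pail by its wooden grip. The jaws were turned about 20° so the gripper body would clear the neighbouring pail, and the pail turned with them. I then lifted it, passed the bail over the hook tip and eased it down, before the release described above.

**Last checks:**
- **Hook:** it was still within 0.2 mm in the last readings. It has sunk about 33.5 mm, which means the pail weighs about 2.7 N (0.27 kg).
- **Pail:** it hangs free, about 2 mm from the middle of the dip, with the gripper about 12 cm above it.
- **Cup and timer:** I never touched them, and they stand upright in the last pictures.
- **Jar:** I never touched it. In the last side view the pail partly hides it.

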